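Close the gap between two bench instruments

ROBOT

A 6-joint arm with a two-finger parallel gripper is mounted at the origin on the work surface. World frame = base frame: x ahead of the robot, y to its left, z up, the work surface at z = 0. Lengths are in m, angles in rad, forces in N, time in s.
With the tool pointing down it reaches from about 0.35 to 0.975 m from the base axis. Payload 4.9 kg.
Tool frame: the origin (TCP) lies at the very end of the fingers, on their centre line; the grasp point (between the pads) lies 19 mm behind it; z points along the fingers, y is the line along which they close (so a half turn about z gives the same grasp; the last joint's range is limited). The gripper opens to 85 mm and grips with 20 to 120 N. Pads are 22 mm wide; open, the fingers measure 114 mm over their backs; the gripper's body (76 mm by 85 mm) begins 54 mm behind the grasp point. The pads swing forward as they close: fully open they stand 13 mm farther back than shut.
Start: joints at [-1.327, 0.053, 1.613, -0, 1.476, -0.119], TCP at [0.222, -0.584, 0.231] pointing down, gripper open.
Joint ranges: [-3.01, 3.01], [-1.01, 2.22], [0.06, 2.58], [-1.02, 4.17], [0.09, 2.62], [-3.14, 3.14]. Speed limits (rad/s): [2.57, 2.57, 3.14, 3.14, 3.14, 3.14].

INTERFACE

Orientations are given as a rotation vector (axis times angle).
In Python, from station import * gives the robot as it stands.
- The arm moves only by the shell command python3 -m crank 'ROWS' [OPENING] [FORCE]. ROWS is JSON, a list of rows, each an object with "offset": the shift along the tool's x, y, z in m, a list of three; "twist": the turn, a rotation vector about the tool's x, y, z in degrees, a list of three. In form: [{"offset": [x, y, z], "twist": [rx, ry, rz]}, ...]. A call has 1 to 20 rows; each row is the pose to reach, as a shift and turn from the pose commanded when the call began, along the tool's axes at that moment; what a row does not reach only later rows make up. A row lasts 1/8 s, in which the tool goes at most 62.5 mm and 10.7 degrees, less where a joint would pass 70% of its speed; a pose out of reach is approached as far as the arm can. A call with a gripper value outside its range is refused whole. OPENING is the opening, from 0 (shut) to 1 (fully open), set as the call begins (- or left out, the last holds). The fingers move at their own pace and stop on an object; FORCE is the grip in N (left out, the last holds). Time passes only in rows, so rows that repeat a pose let the fingers close. It gives the time, the measured TCP pose, the force, the opening and the grip force at its end, in the units of the state.
- get_obs(): the state, without advancing time (a new reading comes with each control period).
- get_image(name): name is "scene" or "top"; returns the picture (400x640x3 uint8, red, green, blue); there is no depth.
- get_calibration(name): a dict with "intrinsics" (3x3 intrinsics, pixels), "world_from_camera" (4x4, takes a point from camera to world coordinates). Camera axes: x right, y up, looking along -z (the intrinsics and any distortion apply to the point x, -y, -z); pixel columns grow to the right and rows downward; lengths in m; the calibration is good to about 2 mm. A picture is of the moment at which its call begins. get_calibration takes no time and is no camera call.
- finish_job(): hands the job in; it is judged then, once.
Trained networks look in the newest picture that a camera, given by its name, has taken for a name from the list of things; names that differ only in an ending like _2 or _b are one class to them, and where a whole thing is asked for, a point or a joint stands for the part that bears it (a point fixed in the world has none). Each returns a list of dicts, best first, with "confidence" (0 to 1); they miss things now and then, are a little off and sometimes report something else, mostly with a low value. They report only what shows in the picture. A call takes as long as a camera call. They do not tell look-alikes from the thing itself.
- cut_out(query, camera): "region" (400x640 bool, what is visible of it) and "rect" ([centre column, centre row, width, height] in pixels, round what is visible of it).
The state is a dict: "t": time; "q": joint angles; "dq": joint speeds; "effort": joint torques, N m; "tool_pos": TCP position; "tool_rot": TCP orientation; "contact_force": force on the tool from outside, world axes, zero at the start; "wrist_torque": the same for the moment, N m; "opening": finger opening in m; "grip_force": force on a finger pad.
Only numpy, scipy, OpenCV 4.12 (cv2) and the standard library are available. Lean on these libraries where they do the work, as an engineer would, in place of code of your own. Each camera call takes 0.05 s, during which the arm holds its last target. There are 200 camera calls.

TASK

Swing the magnifier's arm round, to either side, until its ring is behind the tray's back edge and no longer hangs over the tray. Then push the loose blue meter along the tray, without lifting it, until it stands square with its back flush against the tray's rear ledge and its side flush against the grey supply, closing the gap between them. Do not shove the supply out of its place, and leave the beaker, the battery box and the multimeter as they are.

Things in the scene. Friction and masses are not known exactly. Their poses are not given: they have to be found in the camera images.
- tray: Aluminium tray screwed to the bench, 180 (x) by 440 (y) by 12 mm thick; instruments stand on its deck, 12 mm above the bench. A ledge 15 mm thick runs along its whole far (+x) edge, top 42 mm above the bench; the ledge's inner face is at x = +75 mm and the tray's back edge at x = +90 mm. Origin: centre of the underside. x points across the tray to the ledge (away from the robot), y along the tray to the robot's left.
- supply: Loose grey power supply module, 100 (x) by 120 (y) by 85 mm tall, about 0.9 kg, standing on the tray's left part with its back against the ledge; slides if pushed hard. Origin: centre of the underside; front (display and sockets, painted flat) faces -x. Its side towards the meter is at y = -60 mm.
- meter: Loose blue meter module, 100 (x) by 100 (y) by 70 mm tall, 0.45 to 0.8 kg (too wide for most grippers), plain box faces, standing a little askew on the tray to the right (-y) of the supply and short of the ledge. Origin: centre of the underside; front faces -x. Fully home, its origin is at x = +25 mm in the tray's frame and y = -110 mm in the supply's frame.
- magnifier_arm (a joint): Angle of the magnifier's arm about its vertical pivot, rad, -1.65 to 1.65. At 0 the arm points from its post across the tray towards the robot; positive swings the ring to the robot's right (-y), negative to its left (+y). Light friction hinge (about 1 N at the ring); stays where left.
- magnifier_ring (a point): Centre of the white magnifier ring: outer diameter 94 mm, 18 mm thick (9 mm above and below this point), glass in the middle; the ring is carried level about 170 mm above the bench, 180 mm from the pivot, by a bar 14 mm wide and 12 mm high at the same height.
- magnifier_pivot (a point): Point on the pivot axis of the magnifier's arm, at the arm's height (170 mm). The fixed post, 16 mm diameter with a 26 mm cap, is 197 mm tall on a 90 mm round foot, behind the tray.
- beaker: Glass beaker, 68 mm across, 90 mm tall, bystander. Origin: centre of the underside.
- battery: Black and orange battery box, 65 by 50 by 45 mm tall, bystander. Origin: centre of the underside.
- multimeter: Yellow multimeter lying flat, 65 (x) by 120 (y) by 32 mm tall, bystander. Origin: centre of the underside.
Not all that is in view belongs to the job. Leave any orange or yellow look-alike of the supply alone.

How it is judged:
By the outcome, as a careful person would: the job done as asked, in the order asked, and still so for the second after the job is handed in, with the robot touching nothing.
It also fails if it takes over 61 s, if anything falls off the work surface, if the arm or the gripper's body presses on something with over 40 N, if the wrist force passes 120 N, or if a joint passes its speed limit or range.

## Working session

There is one attempt and no reset: what is moved stays moved. The work goes in short steps, Python scripts to look and compute and a shell command to move; the robot and the scene stay as the last step left them, time stands still between calls to the robot, and variables do not carry over. Pictures are saved under pics/ and viewed, at most 10 in all, crops included, and the job is handed in when it is done.

```bash
mkdir -p pics; ls; python3 - <<'E'
from station import *
import cv2,numpy as np
for n in("scene","top"):
    im=get_image(n); cv2.imwrite(f"pics/{n}0.png",im[:,:,::-1])
    c=get_calibration(n); print(n,np.round(c["intrinsics"],1).tolist(),np.round(c["world_from_camera"],3).tolist(),[k for k in c])
    for q in("supply","meter","magnifier_ring","tray","beaker","battery","multimeter"):
        for d in cut_out(q,n)[:3]: print(q,round(d["confidence"],2),np.round(d["rect"]).tolist())
o=get_obs();print(o)
E
```

```text
pics
scene [[378.5, 0.0, 321.3], [0.0, 378.5, 196.3], [0.0, 0.0, 1.0]] [[0.082, -0.763, 0.641, 1.005], [0.997, 0.052, -0.065, -0.05], [0.017, 0.644, 0.765, 0.747], [0.0, 0.0, 0.0, 1.0]] ['intrinsics', 'world_from_camera']
supply 0.89 [409.0, 216.0, 66.0, 53.0]
supply 0.84 [429.0, 151.0, 58.0, 61.0]
supply 0.76 [457.0, 290.0, 68.0, 81.0]
meter 0.66 [335.0, 210.0, 46.0, 50.0]
meter 0.37 [361.0, 197.0, 45.0, 76.0]
meter 0.19 [412.0, 214.0, 68.0, 52.0]
magnifier_ring 0.58 [359.0, 196.0, 46.0, 75.0]
tray 0.72 [346.0, 223.0, 196.0, 69.0]
beaker 0.76 [214.0, 216.0, 28.0, 46.0]
beaker 0.46 [264.0, 282.0, 57.0, 45.0]
battery 0.71 [469.0, 203.0, 34.0, 34.0]
multimeter 0.91 [265.0, 283.0, 60.0, 42.0]
top [[519.4, 0.0, 316.3], [0.0, 519.4, 204.2], [0.0, 0.0, 1.0]] [[0.007, 0.993, -0.118, 0.338], [-1.0, 0.008, 0.005, 0.006], [0.005, 0.118, 0.993, 1.321], [0.0, 0.0, 0.0, 1.0]] ['intrinsics', 'world_from_camera']
supply 0.97 [213.0, 132.0, 61.0, 64.0]
supply 0.95 [232.0, 201.0, 53.0, 46.0]
supply 0.91 [189.0, 298.0, 66.0, 62.0]
meter 0.64 [301.0, 217.0, 43.0, 43.0]
magnifier_ring 0.83 [281.0, 181.0
[... 206 characters left out ...]
0]
{'t': 0.8, 'q': array([-1.32703381e+00,  5.26894659e-02,  1.61291682e+00, -8.81726877e-06,
        1.47601311e+00, -1.19014587e-01]), 'dq': array([ 9.26556325e-04,  1.69708415e-03,  6.33171982e-04,  9.37220470e-04,
        1.58101524e-03, -9.58922436e-05]), 'effort': array([-1.06593427e-03, -3.93648112e+01, -3.70438778e+01, -2.41953703e-04,
        4.73336604e-04, -5.18347008e-06]), 'tool_pos': array([ 0.22177727, -0.58429659,  0.23130005]), 'tool_rot': array([-3.09002621e+00, -5.66725809e-01,  1.63799380e-05]), 'contact_force': array([ 1.0215359 , -0.06885871, -1.04552251]), 'wrist_torque': array([-0.00122937, -0.01015414,  0.04687277]), 'grip_force': 0.0, 'opening': 0.08567254434474693}
```

View pics/scene0.png

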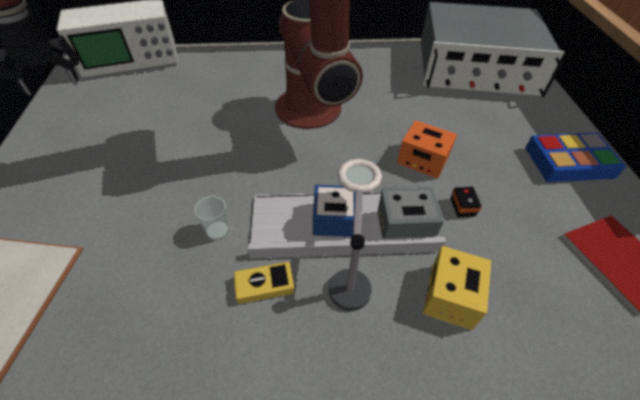

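View pics/top0.png

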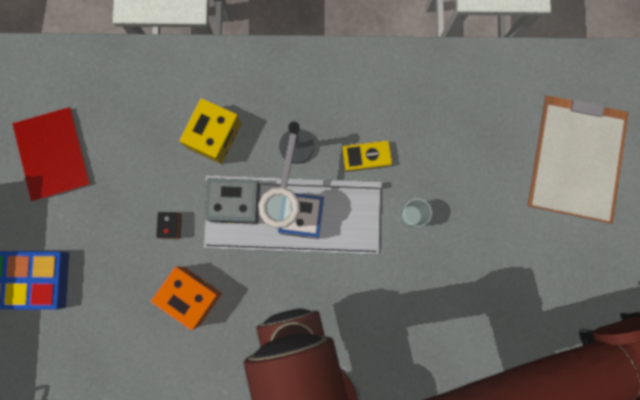

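The top view shows three supply-class candidates: the grey one (232,201) is the supply, while the yellow (210,130) and orange (187,297) are look-alikes. The blue meter is at (301,216), the ring at (279,208), the pivot at (293,127), the multimeter at (367,156), the beaker at (416,212) and the battery at (169,225). I'll check the choice in one close crop.

```bash
cat > h.py <<'E'
from station import *
import cv2,numpy as np
from scipy.optimize import least_squares
def ray(n,u,v,z):
    c=get_calibration(n);K=c["intrinsics"];T=c["world_from_camera"]
    d=np.array([(u-K[0][2])/K[0][0],-(v-K[1][2])/K[1][1],-1]);d=T[:3,:3]@d
    return T[:3,3]+d*(z-T[2,3])/d[2]
def proj(n,P):
    c=get_calibration(n);K=c["intrinsics"];T=c["world_from_camera"]
    p=(np.atleast_2d(P)-T[:3,3])@T[:3,:3]
    return np.c_[K[0][2]+K[0][0]*p[:,0]/-p[:,2],K[1][2]-K[1][1]*p[:,1]/-p[:,2]]
E
python3 - <<'E'
from h import *
im=get_image("top")[90:270,150:450,::-1]
cv2.imwrite("pics/c1.png",cv2.resize(im,(780,468),interpolation=cv2.INTER_CUBIC))
im=get_image("scene")[130:310,190:490,::-1]
cv2.imwrite("pics/c2.png",cv2.resize(im,(780,468),interpolation=cv2.INTER_CUBIC))
E
```

```text
(no output)
```

View pics/c1.png

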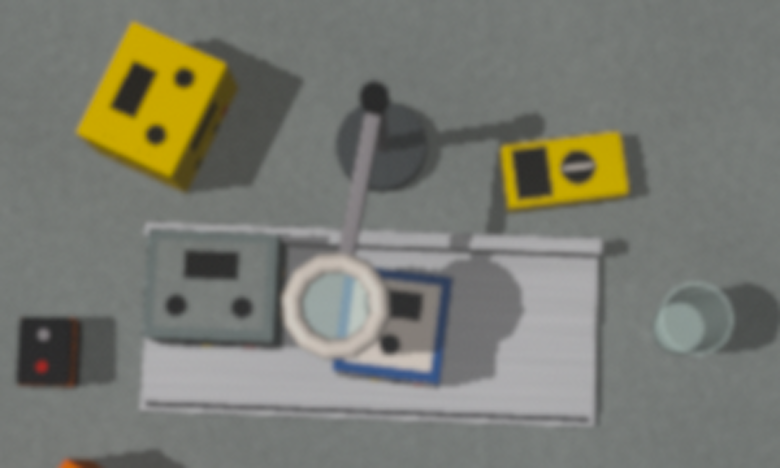

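View pics/c2.png

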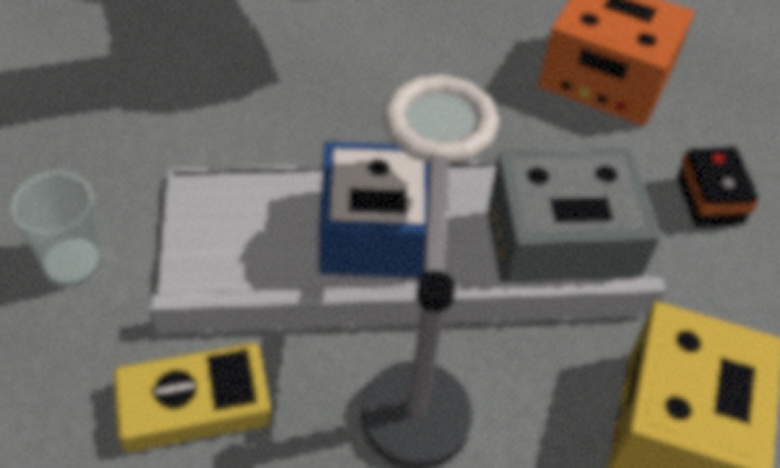

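```bash
python3 - <<'E'
from h import *
def t(u,v,z): return ray("top",150+u/2.6,90+v/2.6,z)
def s(u,v,z): return ray("scene",190+u/2.6,130+v/2.6,z)
P=dict(pivot=(374,97,.197),ring=(335,305,.17),TbL=(146,225,.042),TbR=(602,240,.042),TfL=(140,408,.012),TfR=(597,424,.012),
SbL=(148,233,.097),SbR=(280,235,.097),SfR=(281,344,.097),SfL=(146,340,.097),MfR=(438,383,.082),MbR=(451,277,.082),MfL=(334,370,.082),
mmA=(502,145,.032),mmB=(627,132,.032),mmC=(508,210,.032),mmD=(630,193,.032),beaker=(711,317,.09))
for k,v in P.items(): print(k,np.round(t(*v)[:2],4))
print("scene")
for k,v in dict(ring=(442,117,.17),pivot=(436,288,.197),TbL=(663,284,.042),TbR=(153,301,.042),SfR=(497,150,.097),SfL=(634,152,.097),SbL=(656,238,.097),SbR=(502,238,.097),MfR=(325,143,.082),MbR=(321,222,.082)).items(): print(k,np.round(s(*v)[:2],4))
from scipy.spatial.transform import Rotation as R
print(R.from_rotvec(get_obs()["tool_rot"]).as_matrix().round(3))
E
```

```text
pivot [0.6429 0.0515]
ring [0.467  0.0838]
TbL [0.5571 0.2749]
TbR [ 0.5462 -0.1627]
TfL [0.3831 0.2812]
TfR [ 0.3711 -0.1604]
SbL [0.5403 0.2612]
SbR [0.5394 0.1402]
SfR [0.4392 0.1372]
SfL [0.4418 0.2599]
MfR [ 0.4057 -0.0059]
MbR [ 0.5039 -0.0172]
MfL [0.4168 0.0897]
mmA [ 0.6408 -0.0671]
mmB [ 0.6548 -0.1892]
mmC [ 0.5765 -0.073 ]
mmD [ 0.5943 -0.1915]
beaker [ 0.4677 -0.2559]
scene
ring [0.4681 0.0854]
pivot [0.6482 0.052 ]
TbL [0.5575 0.2766]
TbR [ 0.5437 -0.159 ]
SfR [0.4432 0.1453]
SfL [0.4537 0.2662]
SbL [0.5476 0.2586]
SbR [0.5387 0.1317]
MfR [ 0.4113 -0.0048]
MbR [ 0.5007 -0.0146]
[[ 0.935  0.355  0.   ]
 [ 0.355 -0.935 -0.   ]
 [ 0.     0.    -1.   ]]
```

The crop confirms the choice: the grey box at crop (213,290) stands against the ledge, and the blue meter at (395,330) stands askew beside it. Both cameras agree to about 5 mm:

- **Pivot:** (.645,.0515).
- **Ring:** (.467,.084).
- **Meter:** centre (.460,.036), yaw -6.6°.
- **Tray:** yaw -1.6°.
- **Supply:** side at y≈.139.

Swinging left is the shorter way. I'll go to the right of the bar first.

```bash
python3 -m crank '[{"offset":[0.495,-0.437,0],"twist":[0,0,22.4]},{"offset":[0.495,-0.437,0],"twist":[0,0,22.4]},{"offset":[0.495,-0.437,0],"twist":[0,0,22.4]},{"offset":[0.495,-0.437,0],"twist":[0,0,22.4]},{"offset":[0.495,-0.437,0],"twist":[0,0,22.4]},{"offset":[0.495,-0.437,0],"twist":[0,0,22.4]},{"offset":[0.495,-0.437,0],"twist":[0,0,22.4]},{"offset":[0.495,-0.437,0],"twist":[0,0,22.4]},{"offset":[0.495,-0.437,0],"twist":[0,0,22.4]},{"offset":[0.495,-0.437,0],"twist":[0,0,22.4]},{"offset":[0.495,-0.437,0],"twist":[0,0,22.4]},{"offset":[0.495,-0.437,0],"twist":[0,0,22.4]},{"offset":[0.495,-0.437,0],"twist":[0,0,22.4]},{"offset":[0.495,-0.437,0],"twist":[0,0,22.4]}]' 0 20
python3 -m crank '[{"offset":[0,0,0.045],"twist":[0,0,0]},{"offset":[0,0,0.083],"twist":[0,0,0]},{"offset":[0,0,0.083],"twist":[0,0,0]}]'
```

```text
t: 2.65
tool_pos: [0.5292, -0.0012, 0.2313]
tool_rot: [3.141, -0.047, 0.0]
contact_force: [0.2, -0.3, -0.1]
opening: -0.0002
grip_force: 0.0
t: 3.02
tool_pos: [0.5266, -0.0007, 0.1448]
tool_rot: [-3.14, 0.047, 0.012]
contact_force: [0.1, 0.6, -0.4]
opening: 0.0001
grip_force: 0.0
```

```bash
python3 -m crank '[{"offset":[0.005,-0.025,0],"twist":[0,0,0]},{"offset":[0.007,-0.045,0],"twist":[0,0,0]},{"offset":[0.008,-0.057,0],"twist":[0,0,0]},{"offset":[0.009,-0.069,0],"twist":[0,0,0]},{"offset":[0.010,-0.081,0],"twist":[0,0,0]},{"offset":[0.013,-0.091,0],"twist":[0,0,0]},{"offset":[0.017,-0.101,0],"twist":[0,0,0]},{"offset":[0.022,-0.111,0],"twist":[0,0,0]},{"offset":[0.029,-0.120,0],"twist":[0,0,0]},{"offset":[0.036,-0.128,0],"twist":[0,0,0]},{"offset":[0.043,-0.136,0],"twist":[0,0,0]},{"offset":[0.053,-0.143,0],"twist":[0,0,0]},{"offset":[0.063,-0.149,0],"twist":[0,0,0]},{"offset":[0.070,-0.152,0],"twist":[0,0,0]},{"offset":[0.077,-0.155,0],"twist":[0,0,0]},{"offset":[0.083,-0.157,0],"twist":[0,0,0]},{"offset":[0.088,-0.159,0],"twist":[0,0,0]},{"offset":[0.088,-0.159,0],"twist":[0,0,0]}]'
python3 - <<'E'
from h import *
im=get_image("top")[60:260,130:430,::-1]
cv2.imwrite("pics/c3.png",cv2.resize(im,(780,520),interpolation=cv2.INTER_CUBIC))
E
```

```text
t: 5.28
tool_pos: [0.6227, 0.1568, 0.1486]
tool_rot: [-3.14, 0.044, -0.002]
contact_force: [-0.5, 0.1, 0.2]
opening: 0.0002
grip_force: 0.0
```

View pics/c3.png

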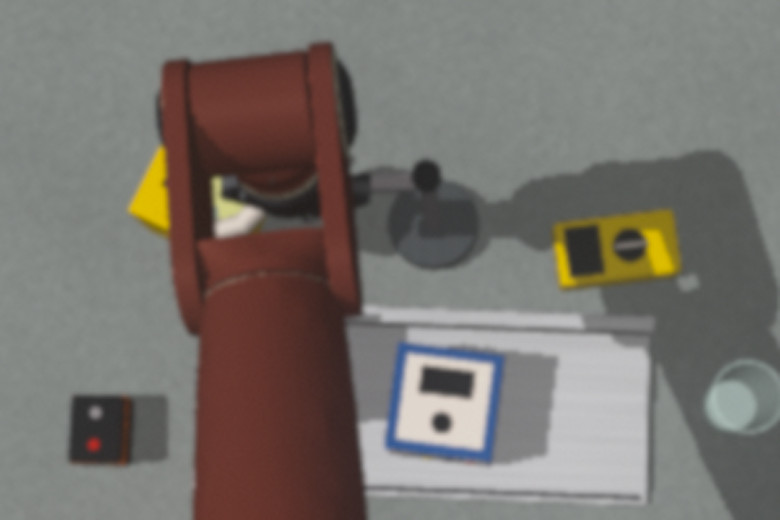

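The ring now hangs left of the post, near (240,215) in the crop, with the bar almost parallel to the tray's back edge. The meter shows whole at (445,402). Retract, then go round to the meter's front.

```bash
python3 -m crank '[{"offset":[-0.035,0,0],"twist":[0,0,0]},{"offset":[-0.073,0.002,0],"twist":[0,0,0]},{"offset":[-0.12,0.04,-0.052],"twist":[0,0,0]},{"offset":[-0.16,0.08,-0.052],"twist":[0,0,0]},{"offset":[-0.21,0.11,-0.052],"twist":[0,0,0]},{"offset":[-0.256,0.128,-0.052],"twist":[0,0,0]},{"offset":[-0.256,0.128,-0.052],"twist":[0,0,0]}]'
python3 -m crank '[{"offset":[0,0,0.05],"twist":[0,0,0]},{"offset":[0,0,0.1],"twist":[0,0,0]},{"offset":[0,0,0.14],"twist":[0,0,0]},{"offset":[0,0,0.165],"twist":[0,0,0]},{"offset":[0,0,0.165],"twist":[0,0,0]}]' 0.7
python3 - <<'E'
from h import *
def t(u,v,z): return ray("top",130+u/2.6,60+v/2.6,z)
for p in((398,343),(503,352),(492,462),(387,449)): print(t(*p,.082).round(4)[:2])
for p in((355,318),(653,329),(648,497)): print(t(*p,.042 if p[1]<400 else .012).round(4)[:2])
im=get_image("top")[90:270,150:450,::-1]
cv2.imwrite("pics/c4.png",cv2.resize(im,(780,468),interpolation=cv2.INTER_CUBIC))
E
```

```text
t: 6.2
tool_pos: [0.3608, 0.0351, 0.2006]
tool_rot: [3.141, -0.048, 0.007]
contact_force: [-0.3, 0.6, -0.5]
opening: -0.0003
grip_force: 0.0
t: 6.82
tool_pos: [0.3612, 0.0361, 0.0335]
tool_rot: [-3.14, 0.044, 0.007]
contact_force: [-0.2, -0.5, 0.2]
opening: 0.06
grip_force: 0.0
[0.5143 0.0801]
[ 0.5067 -0.0172]
[ 0.4048 -0.0077]
[0.4159 0.0888]
[0.5438 0.1241]
[ 0.5355 -0.1616]
[ 0.3759 -0.1595]
```

View pics/c4.png

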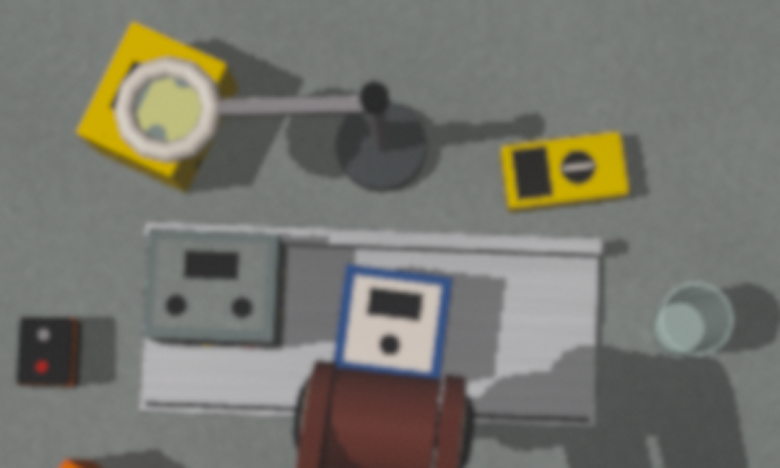

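The ring centre, at crop (168,107), is clear behind the back edge. The meter centre is (.460,.036) and unmoved. Now I'll push towards the ledge with both fingers.

```bash
python3 -m crank '[{"offset":[0.02,0,0],"twist":[0,0,0]},{"offset":[0.03,0,0],"twist":[0,0,0]},{"offset":[0.035,0,0],"twist":[0,0,0]},{"offset":[0.04,0,0],"twist":[0,0,0]},{"offset":[0.044,0,0],"twist":[0,0,0]},{"offset":[0.048,0,0],"twist":[0,0,0]},{"offset":[0.052,0,0],"twist":[0,0,0]},{"offset":[0.056,0,0],"twist":[0,0,0]},{"offset":[0.059,0,0],"twist":[0,0,0]},{"offset":[0.062,0,0],"twist":[0,0,0]}]'
for i in 1; do python3 -m crank '[{"offset":[0.001,0,0],"twist":[0,0,0]},{"offset":[0.002,0,0],"twist":[0,0,0]},{"offset":[0.003,0,0],"twist":[0,0,0]}]'; done
python3 -m crank '[{"offset":[0.001,0,0],"twist":[0,0,0]},{"offset":[0.002,0,0],"twist":[0,0,0]}]'
```

```text
t: 8.12
tool_pos: [0.4245, 0.0339, 0.0352]
tool_rot: [-3.141, 0.044, 0.0]
contact_force: [-3.0, 0.2, -0.7]
opening: 0.06
grip_force: 0.0
t: 8.5
tool_pos: [0.4274, 0.0338, 0.0353]
tool_rot: [3.141, -0.044, -0.0]
contact_force: [-3.3, 0.1, 0.1]
opening: 0.0597
grip_force: 0.0
t: 8.75
tool_pos: [0.4275, 0.034, 0.0349]
tool_rot: [-3.141, 0.045, 0.008]
contact_force: [-11.5, 2.1, 5.0]
opening: 0.0602
grip_force: 0.0
```

```bash
python3 -m crank '[{"offset":[0.001,0,0],"twist":[0,0,0]},{"offset":[0.001,0,0],"twist":[0,0,0]}]'
python3 -m crank '[{"offset":[-0.02,0,0],"twist":[0,0,0]},{"offset":[-0.025,0,-0.05],"twist":[0,0,0]},{"offset":[-0.025,0,-0.1],"twist":[0,0,0]},{"offset":[0,0.03,-0.1],"twist":[0,0,10]},{"offset":[0.03,0.06,-0.1],"twist":[0,0,20]},{"offset":[0.06,0.088,-0.1],"twist":[0,0,30]},{"offset":[0.06,0.088,-0.1],"twist":[0,0,40]},{"offset":[0.06,0.088,-0.1],"twist":[0,0,50]},{"offset":[0.06,0.088,-0.1],"twist":[0,0,60]},{"offset":[0.06,0.088,-0.1],"twist":[0,0,70]},{"offset":[0.06,0.088,-0.1],"twist":[0,0,80]},{"offset":[0.06,0.088,-0.1],"twist":[0,0,90]},{"offset":[0.06,0.088,-0.1],"twist":[0,0,90]}]' 0.5
python3 - <<'E'
from h import *
from scipy.spatial.transform import Rotation as R
o=get_obs();print(o["q"].round(3),R.from_rotvec(o["tool_rot"]).as_matrix().round(3))
im=get_image("scene")[130:310,190:490,::-1]
cv2.imwrite("pics/c5.png",cv2.resize(im,(780,468),interpolation=cv2.INTER_CUBIC))
E
```

```text
t: 9.0
tool_pos: [0.4274, 0.0341, 0.0347]
tool_rot: [-3.141, 0.045, 0.013]
contact_force: [-15.8, -0.3, 8.7]
opening: 0.0596
grip_force: 0.0
t: 10.62
tool_pos: [0.489, -0.0562, 0.1362]
tool_rot: [-2.191, 2.249, -0.004]
contact_force: [-0.0, 0.9, -0.3]
opening: 0.0425
grip_force: 0.0
[-0.266 -0.195  2.011  0.     1.323  2.902] [[-0.026 -1.     0.003]
 [-1.     0.026 -0.001]
 [ 0.001 -0.003 -1.   ]]
```

View pics/c5.png

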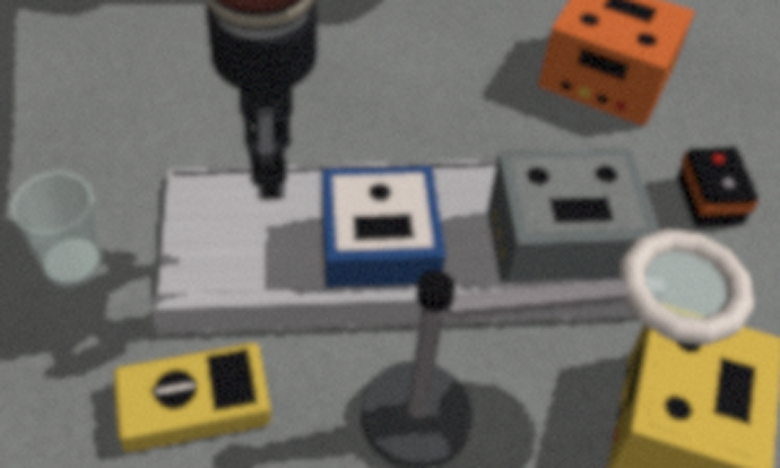

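The meter now stands square on the ledge, at crop (382,225). The gap to the supply is at (468,220). Joint 6 is near its limit, so I'll take the half-turn-equivalent orientation before the side push.

```bash
python3 -m crank '[{"offset":[0,0,0],"twist":[0,0,-10]},{"offset":[0,0,0],"twist":[0,0,-20]},{"offset":[0,0,0],"twist":[0,0,-30]},{"offset":[0,0,0],"twist":[0,0,-40]},{"offset":[0,0,0],"twist":[0,0,-50]},{"offset":[0,0,0],"twist":[0,0,-60]},{"offset":[0,0,0],"twist":[0,0,-70]},{"offset":[0,0,0],"twist":[0,0,-80]},{"offset":[0,0,0],"twist":[0,0,-90]},{"offset":[0,0,0],"twist":[0,0,-100]},{"offset":[0,0,0],"twist":[0,0,-110]},{"offset":[0,0,0],"twist":[0,0,-120]},{"offset":[0,0,0],"twist":[0,0,-130]},{"offset":[0,0,0],"twist":[0,0,-140]},{"offset":[0,0,0],"twist":[0,0,-150]},{"offset":[0,0,0],"twist":[0,0,-160]},{"offset":[0,0,0],"twist":[0,0,-170]},{"offset":[0,0,0],"twist":[0,0,-170]}]'
python3 -m crank '[{"offset":[0,0,0.03],"twist":[0,0,-10]},{"offset":[0,0,0.06],"twist":[0,0,-10]},{"offset":[0,0,0.09],"twist":[0,0,-10]},{"offset":[0,0,0.102],"twist":[0,0,-10]},{"offset":[0,0,0.102],"twist":[0,0,-10]}]'
python3 - <<'E'
from h import *
from scipy.spatial.transform import Rotation as R
o=get_obs();print(o["q"].round(3),R.from_rotvec(o["tool_rot"]).as_matrix().round(3))
def s(u,v,z): return ray("scene",190+u/2.6,130+v/2.6,z)
for p in((323,172,.082),(437,167,.082),(326,258,.082),(441,252,.082),(500,150,.097),(502,238,.097)): print(s(*p).round(4))
E
```

```text
t: 12.92
tool_pos: [0.4883, -0.056, 0.1357]
tool_rot: [2.434, 1.985, 0.001]
contact_force: [-0.3, 0.4, -0.5]
opening: 0.0429
grip_force: 0.0
t: 13.55
tool_pos: [0.4876, -0.0558, 0.0329]
tool_rot: [-2.252, -2.188, 0.001]
contact_force: [0.2, 0.1, 0.4]
opening: 0.0428
grip_force: 0.0
[-0.266 -0.052  2.073  0.     1.122 -0.237] [[ 0.029  1.    -0.001]
 [ 1.    -0.029  0.   ]
 [ 0.    -0.001 -1.   ]]
[ 0.4455 -0.009   0.082 ]
[0.4466 0.0926 0.082 ]
[ 0.538 -0.013  0.082]
[0.5387 0.0825 0.082 ]
[0.4433 0.1479 0.097 ]
[0.5387 0.1317 0.097 ]
```

```bash
python3 -m crank '[{"offset":[0.015,0,0],"twist":[0,0,0]},{"offset":[0.025,0,0],"twist":[0,0,0]},{"offset":[0.03,0,0],"twist":[0,0,0]},{"offset":[0.035,0,0],"twist":[0,0,0]},{"offset":[0.04,0,0],"twist":[0,0,0]},{"offset":[0.045,0,0],"twist":[0,0,0]},{"offset":[0.05,0,0],"twist":[0,0,0]},{"offset":[0.055,0,0],"twist":[0,0,0]},{"offset":[0.06,0,0],"twist":[0,0,0]},{"offset":[0.064,0,0],"twist":[0,0,0]},{"offset":[0.068,0,0],"twist":[0,0,0]},{"offset":[0.071,0,0],"twist":[0,0,0]}]'
python3 -m crank '[{"offset":[0.0015,0,0],"twist":[0,0,0]},{"offset":[0.003,0,0],"twist":[0,0,0]}]'
python3 - <<'E'
from h import *
im=get_image("scene")[130:310,190:490,::-1]
cv2.imwrite("pics/c6.png",cv2.resize(im,(780,468),interpolation=cv2.INTER_CUBIC))
E
```

```text
t: 15.05
tool_pos: [0.4898, 0.0153, 0.0333]
tool_rot: [-2.252, -2.19, 0.0]
contact_force: [0.2, -3.8, 1.4]
opening: 0.0429
grip_force: 0.0
t: 15.3
tool_pos: [0.4899, 0.0181, 0.0333]
tool_rot: [-2.253, -2.19, 0.0]
contact_force: [0.0, -4.2, 2.4]
opening: 0.0426
grip_force: 0.0
```

View pics/c6.png

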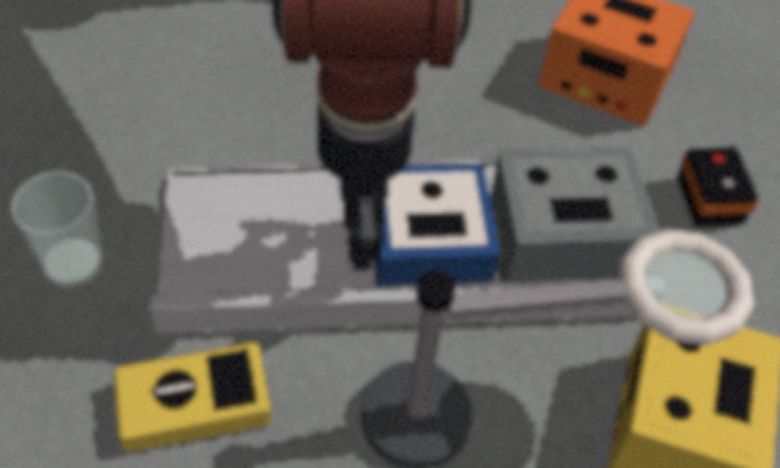

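The meter is square on the ledge, and a narrow gap of about 8 mm remains at crop x≈500. I'll go on in small, force-watched steps.

```bash
python3 -m crank '[{"offset":[0.001,0,0],"twist":[0,0,0]},{"offset":[0.002,0,0],"twist":[0,0,0]},{"offset":[0.003,0,0],"twist":[0,0,0]},{"offset":[0.004,0,0],"twist":[0,0,0]}]' | grep -E "pos|force"
python3 -m crank '[{"offset":[0.0005,0,0],"twist":[0,0,0]},{"offset":[0.001,0,0],"twist":[0,0,0]}]' | grep -E "pos|contact"
python3 -m crank '[{"offset":[0.0005,0,0],"twist":[0,0,0]},{"offset":[0.001,0,0],"twist":[0,0,0]}]' | grep -E "pos|contact"
```

```text
tool_pos: [0.49, 0.0221, 0.0332]
contact_force: [0.4, -3.3, 1.1]
grip_force: 0.0
tool_pos: [0.4901, 0.0231, 0.0332]
contact_force: [1.0, -3.9, 1.0]
tool_pos: [0.4901, 0.0241, 0.0333]
contact_force: [0.0, -4.2, -0.2]
```

```bash
python3 -m crank '[{"offset":[0.0005,0,0],"twist":[0,0,0]},{"offset":[0.001,0,0],"twist":[0,0,0]}]' | grep -E "pos|contact"
python3 -m crank '[{"offset":[0.0005,0,0],"twist":[0,0,0]},{"offset":[0.001,0,0],"twist":[0,0,0]}]' | grep -E "pos|contact"
```

```text
tool_pos: [0.4901, 0.0251, 0.0332]
contact_force: [-0.3, -3.7, 0.5]
tool_pos: [0.4902, 0.0261, 0.0333]
contact_force: [-0.8, -3.5, 0.5]
```

```bash
python3 -m crank '[{"offset":[0.0005,0,0],"twist":[0,0,0]},{"offset":[0.001,0,0],"twist":[0,0,0]}]' | grep -E "pos|contact"
python3 - <<'E'
from h import *
im=get_image("scene")[175:255,320:450,::-1]
cv2.imwrite("pics/c7.png",cv2.resize(im,(780,480),interpolation=cv2.INTER_CUBIC))
E
```

```text
tool_pos: [0.4902, 0.0271, 0.0333]
contact_force: [0.6, -3.6, 0.3]
```

View pics/c7.png

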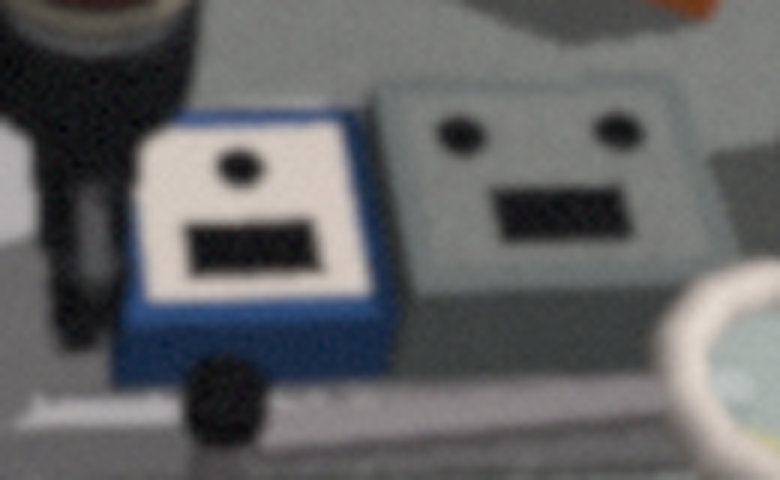

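The bases are nearly touching at crop (392,370), and no supply contact shows in the force yet. I'll take smaller steps.

```bash
python3 -m crank '[{"offset":[0.0005,0,0],"twist":[0,0,0]},{"offset":[0.0005,0,0],"twist":[0,0,0]}]' | grep -E "pos|contact"
python3 -m crank '[{"offset":[0.0005,0,0],"twist":[0,0,0]},{"offset":[0.0005,0,0],"twist":[0,0,0]}]' | grep -E "pos|contact"
```

```text
tool_pos: [0.4902, 0.0277, 0.0332]
contact_force: [-0.4, -2.3, -0.7]
tool_pos: [0.4902, 0.0281, 0.0333]
contact_force: [-0.6, -3.2, 0.2]
```

```bash
python3 -m crank '[{"offset":[0.0005,0,0],"twist":[0,0,0]},{"offset":[0.0005,0,0],"twist":[0,0,0]}]' | grep -E "pos|contact"
python3 -m crank '[{"offset":[0.0005,0,0],"twist":[0,0,0]},{"offset":[0.0005,0,0],"twist":[0,0,0]}]' | grep -E "pos|contact"
```

```text
tool_pos: [0.4902, 0.0286, 0.0332]
contact_force: [-0.4, -2.2, -0.6]
tool_pos: [0.4902, 0.0291, 0.0333]
contact_force: [-0.3, -2.8, 0.1]
```

```bash
cat > sh.py <<'E'
from h import *
a=cv2.imread("pics/scene0.png").mean(2).astype(np.float32)
b=np.mean([get_image("scene").mean(2) for _ in range(4)],0).astype(np.float32)
def s(x0,x1,y0,y1): 
    w=cv2.createHanningWindow((x1-x0,y1-y0),cv2.CV_32F)
    return np.round(cv2.phaseCorrelate(a[y0:y1,x0:x1],b[y0:y1,x0:x1],w)[0],2)
print("supply",s(388,428,184,220),"static orange",s(400,456,124,172))
E
python3 -m crank '[{"offset":[0.0005,0,0],"twist":[0,0,0]},{"offset":[0.0005,0,0],"twist":[0,0,0]}]' | grep -E "pos|contact"
python3 sh.py
python3 -m crank '[{"offset":[0.0005,0,0],"twist":[0,0,0]},{"offset":[0.0005,0,0],"twist":[0,0,0]}]' | grep -E "pos|contact"
python3 sh.py
```

```text
tool_pos: [0.4902, 0.0291, 0.0333]
contact_force: [-0.8, -5.3, 0.2]
supply [0.18 0.02] static orange [0.06 0.03]
tool_pos: [0.4903, 0.0293, 0.0333]
contact_force: [-0.5, -6.8, -0.7]
supply [0.16 0.01] static orange [-0.18  0.23]
```

Contact with the supply is made: the force is rising, the position is stalled and the supply is unmoved. I'll withdraw and re-seat the meter lightly from the front.

```bash
python3 -m crank '[{"offset":[-0.015,0,0],"twist":[0,0,0]},{"offset":[-0.03,0,0],"twist":[0,0,0]},{"offset":[-0.03,0,-0.05],"twist":[0,0,0]},{"offset":[-0.03,0,-0.1],"twist":[0,0,0]},{"offset":[0,-0.03,-0.1],"twist":[0,0,10]},{"offset":[0.02,-0.06,-0.1],"twist":[0,0,20]},{"offset":[0.057,-0.107,-0.1],"twist":[0,0,30]},{"offset":[0.057,-0.107,-0.1],"twist":[0,0,40]},{"offset":[0.057,-0.107,-0.1],"twist":[0,0,50]},{"offset":[0.057,-0.107,-0.1],"twist":[0,0,60]},{"offset":[0.057,-0.107,-0.1],"twist":[0,0,70]},{"offset":[0.057,-0.107,-0.1],"twist":[0,0,80]},{"offset":[0.057,-0.107,-0.1],"twist":[0,0,90]},{"offset":[0.057,-0.107,-0.1],"twist":[0,0,90]},{"offset":[0.057,-0.107,-0.05],"twist":[0,0,90]},{"offset":[0.057,-0.107,-0.01],"twist":[0,0,90]},{"offset":[0.057,-0.107,0],"twist":[0,0,90]},{"offset":[0.057,-0.107,0],"twist":[0,0,90]}]' 0.7
python3 -m crank '[{"offset":[0.01,0,0],"twist":[0,0,0]},{"offset":[0.02,0,0],"twist":[0,0,0]},{"offset":[0.03,0,0],"twist":[0,0,0]},{"offset":[0.036,0,0],"twist":[0,0,0]},{"offset":[0.040,0,0],"twist":[0,0,0]},{"offset":[0.040,0,0],"twist":[0,0,0]}]'
```

```text
t: 21.3
tool_pos: [0.385, 0.0899, 0.0335]
tool_rot: [-3.141, 0.043, 0.001]
contact_force: [-0.3, 0.1, 0.5]
opening: 0.0598
grip_force: 0.0
t: 22.05
tool_pos: [0.425, 0.0889, 0.0332]
tool_rot: [-3.141, 0.044, 0.001]
contact_force: [-0.4, -0.1, 0.7]
opening: 0.0594
grip_force: 0.0
```

```bash
python3 -m crank '[{"offset":[0.001,0,0],"twist":[0,0,0]},{"offset":[0.002,0,0],"twist":[0,0,0]},{"offset":[0.003,0,0],"twist":[0,0,0]}]' | grep -E "pos|contact"
python3 -m crank '[{"offset":[0.001,0,0],"twist":[0,0,0]},{"offset":[0.002,0,0],"twist":[0,0,0]}]' | grep -E "pos|contact"
```

```text
tool_pos: [0.4273, 0.0889, 0.0331]
contact_force: [-3.4, 0.1, 1.7]
tool_pos: [0.4277, 0.0888, 0.0324]
contact_force: [-10.1, -0.3, 4.2]
```

```bash
python3 -m crank '[{"offset":[-0.02,0,0],"twist":[0,0,0]},{"offset":[-0.03,0,-0.05],"twist":[0,0,0]},{"offset":[-0.04,0.03,-0.1],"twist":[0,0,0]},{"offset":[-0.04,0.09,-0.12],"twist":[0,0,0]},{"offset":[-0.04,0.15,-0.15],"twist":[0,0,0]},{"offset":[-0.04,0.21,-0.17],"twist":[0,0,0]},{"offset":[-0.04,0.27,-0.17],"twist":[0,0,0]},{"offset":[-0.04,0.33,-0.17],"twist":[0,0,0]},{"offset":[-0.04,0.33,-0.17],"twist":[0,0,0]}]' | grep -E "pos|t:|contact"
python3 sh.py
python3 - <<'E'
from h import *
im=get_image("scene")[165:265,300:460,::-1];im=cv2.resize(im,(640,400),interpolation=cv2.INTER_CUBIC)
t=get_image("top")[110:260,150:390,::-1];t=cv2.resize(t,(320,200),interpolation=cv2.INTER_CUBIC)
t2=cv2.resize(get_image("top")[165:245,200:328,::-1],(320,200),interpolation=cv2.INTER_CUBIC)
cv2.imwrite("pics/c8.png",np.vstack([im,np.hstack([t,t2])]))
E
```

```text
t: 23.8
tool_pos: [0.3801, -0.2436, 0.2035]
tool_rot: [3.14, -0.054, 0.0]
contact_force: [-0.7, 0.1, 0.0]
supply [0.17 0.04] static orange [-0.28 -0.09]
```

View pics/c8.png

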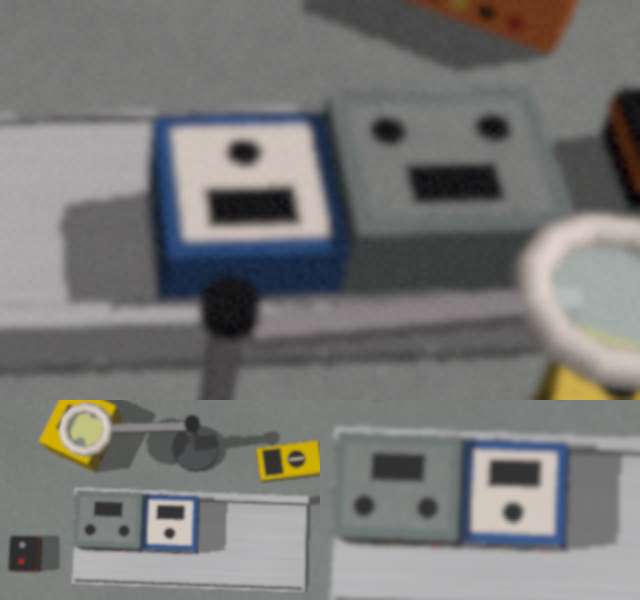

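The meter stands square, its back on the ledge and its side against the supply, with no gap at (347,270). The ring is clear behind the tray, and the bystanders have not moved.

```bash
python3 -c "from station import *; print(finish_job())"
```

```text
the job is handed in; nothing more can be done
None
```

The job is handed in: the magnifier ring is swung left, clear behind the tray's back edge, and the meter stands square and flush against the ledge and the supply. The supply moved at most about 0.4 mm, and the beaker, battery box and multimeter were left as they were.

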